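Sort the car-kit parts into their trays

TASK

Sort the loose kit parts into the three grey trays: the wheel, the gear motor and the two pine offcuts each go into the tray that already holds one of the same kind. Lay every part flat on the tray floor, the same side up as it lies now and not on top of anything, and leave the sanding block, the tape roll and the tub of screws where they are.

Things in the scene. Friction and masses are not known exactly. Their poses are not given: they have to be found in the camera images.
- wheel_tray: Shallow open grey tray, fixed, 190 (x) x 150 (y) x 18 mm high, walls and floor 4 mm thick; metal card holder on its -x end, nearer the robot. Origin: centre of its underside, z up. Like the other two but for the specimen fixed in its +x (far) end: this one holds a wheel, 65 mm across and 26 mm high, centred at x = +53 mm, y = 0; the rest of the inner floor, towards -x, is free.
- motor_tray: Shallow open grey tray, fixed, 190 (x) x 150 (y) x 18 mm high, walls and floor 4 mm thick; metal card holder on its -x end, nearer the robot. Origin: centre of its underside, z up. Like the other two but for the specimen fixed in its +x (far) end: this one holds a gear motor lying along y, its middle line at x = +65 mm, reaching to x = +45 mm; the rest of the inner floor, towards -x, is free.
- offcut_tray: Shallow open grey tray, fixed, 190 (x) x 150 (y) x 18 mm high, walls and floor 4 mm thick; metal card holder on its -x end, nearer the robot. Origin: centre of its underside, z up. Like the other two but for the specimen fixed in its +x (far) end: this one holds a pine offcut, 20 (x) x 60 (y) x 20 mm high, centred at x = +72 mm, y = 0; the rest of the inner floor, towards -x, is free.
- wheel: Loose toy-car wheel with black rubber tyre and yellow spoked hub, lying flat, 65 mm across and 26 mm high, 35 g. Origin: centre of its underside, z up. 
- gearmotor: Loose gear motor lying flat, 30 g. Along its x: yellow gearbox from -61 to -24 mm (22 mm wide in y, 19 high: grasp here, across y), metal motor can from -24 to 0 (20 wide, 17 high), then thin wires to about +79 that, like the white shaft stubs at the gearbox's sides, hinder nothing. Origin: at underside height, at the end of the can where the wires leave; x points along the wires, z up.
- offcut_large: Loose sawn pine block, 30 (x) x 45 (y) x 30 mm high, 23 g. Origin: centre of its underside, z up. 
- offcut_small: Loose sawn pine block, 26 (x) x 40 (y) x 22 mm high, 13 g. Origin: centre of its underside, z up. 
- sanding_block: Bystander, stays where it is: brown cork sanding block with reddish sandpaper under it, 38 (x) x 63 (y) x 25 mm high, loose. Origin: centre of its underside, z up. 
- tape_roll: Bystander, stays where it is: roll of black tape lying flat, 62 mm across, 19 mm high, loose. Origin: centre of its underside, z up. 
- screw_tub: Bystander, stays where it is: squat white tub with an orange lid, 61 mm across, 42 mm high, loose. Origin: centre of its underside, z up. 
Things that resemble listed ones, but are neither listed nor needed, are in the scene too. There is more than one size of the wheel; the one meant has the size given above.

How it is judged:
By the outcome, as a careful person would: the job done as asked, in the order asked, and still so for the second after the job is handed in, with the robot touching nothing.
It also fails if it takes over 90 s, if anything falls off the work surface, if the arm or the gripper's body presses on something with over 40 N, if the wrist force passes 120 N, or if a joint passes its speed limit or range.

ROBOT

A 6-joint arm with a two-finger parallel gripper is mounted at the origin on the work surface; the furniture and walls round the work are solid. World frame = base frame: x ahead of the robot, y to its left, z up, the work surface at z = 0. Lengths are in mm, angles in degrees, forces in N, time in s.
With the tool pointing down it reaches from about 350 to 850 mm from the base axis. Payload 8.1 kg.
Tool frame: the origin (TCP) lies midway between the tips of the shut fingers; the grasp point (between the pads) lies 19 mm behind it; z points along the fingers, y is the line along which they close (so a half turn about z gives the same grasp; the last joint's range is limited). The gripper opens to 85 mm and grips with 20 to 120 N. Pads are 22 mm wide; open, the fingers measure 114 mm over their backs; the gripper's body (76 mm by 85 mm) begins 54 mm behind the grasp point. The pads swing forward as they close: fully open they stand 13 mm farther back than shut.
Start: joints at [-80.294, 7.471, 85.268, -0, 87.261, -4.893], TCP at [151.251, -580.628, 231.292] pointing down, gripper open.
Joint ranges: [-169.43, 169.43], [-51.17, 129.36], [1.28, 143.12], [-76.62, 256.62], [0, 156.53], [-152.29, 152.29]. Speed limits (degrees/s): [136.94, 136.94, 159.86, 180, 180, 180].

INTERFACE

Orientations are given as [roll, pitch, yaw] about the fixed x, y, z axes, in that order (R = Rz(yaw) Ry(pitch) Rx(roll)).
In Python, from bench import r gives the robot as it stands. The module is installed in compiled form; this text tells all that it offers.
- The arm moves only by the tool jog_arm, never from a script. Its argument "rows" is a list of rows, each a list of 2 entries, a list of its own where there are three numbers: the shift along the tool's x, y, z in mm, then the turn, a rotation vector about the tool's x, y, z in rad. A call has 1 to 10 rows; each row is the pose to reach, as a shift and turn from the pose commanded when the call began, along the tool's axes at that moment; what a row does not reach only later rows make up. A row lasts 1/10 s, in which the tool goes at most 50 mm and 8.59 degrees, less where a joint would pass 70% of its speed; a pose out of reach is approached as far as the arm can. A call with a gripper value outside its range is refused whole. "grip" is the finger opening in mm, from 0 to 85.4, set as the call begins (left out, the last holds). The fingers move at their own pace and stop on an object; "force" is the grip in N (left out, the last holds). Time passes only in rows, so rows that repeat a pose let the fingers close. It gives the time, the measured TCP pose, the force, the opening and the grip force at its end, in the units of the state.
- r.sense(): the state, without advancing time (a new reading comes with each control period).
- r.snapshot(name): name is "side" or "top"; returns (picture, depth): 400x640x3 uint8, blue, green, red; 400x640 float32, mm along the optical axis (not along the pixel's ray), 0 where there is no reading.
- r.camera_params(name): a dict with "fx", "fy", "cx", "cy" (pixels), "dist_coeffs" ([k1, k2, p1, p2, k3] as OpenCV has them; the pictures are not rectified), "pose" (4x4, takes a point from camera to world coordinates). Camera axes: x right, y down, z forward; pixel columns grow to the right and rows downward; lengths in mm; the calibration is good to about 2 mm. A picture is of the moment at which its call begins. camera_params takes no time and is no camera call.
- r.hand_in(): hands the job in; it is judged then, once.
The state is a dict: "time": time; "joint_pos": joint angles; "qd": joint speeds; "joint_efforts": joint torques, N m; "tool_pos": TCP position; "tcp_rot": TCP orientation; "ft_force": force on the tool from outside, world axes, zero at the start; "wrist_torque": the same for the moment, N m; "finger_gap": finger opening in mm; "grip_force": force on a finger pad.
Only numpy, scipy, OpenCV 4.12 (cv2) and the standard library are available. Lean on these libraries where they do the work, as an engineer would, in place of code of your own. Each camera call takes 0.05 s, during which the arm holds its last target. There are 200 camera calls.

## Working session

There is one attempt and no reset: what is moved stays moved. The work goes in short steps, Python scripts to look and compute and a tool call to move; the robot and the scene stay as the last step left them, time stands still between calls to the robot, and variables do not carry over. Pictures are saved under pics/ and viewed, at most 14 in all, crops included, and the job is handed in when it is done.

Besides the shell and the picture viewer there is one more tool, called after ">>>" as name(argument=value, ...) on one line, values as JSON. jog_arm: Moves the arm, as the interface text tells. Its arguments: {"type":"object","properties":{"rows":{"type":"array"},"grip":{"type":"number"},"force":{"type":"number"}},"required":["rows"]}

```bash
mkdir -p pics
python3 - <<'E'
from bench import r
import cv2, numpy as np
for n in("top","side"):
    p,d=r.snapshot(n); cv2.imwrite(f"pics/{n}0.png",p); np.save(f"pics/{n}0.npy",d)
    c=r.camera_params(n); print(n,c['fx'],c['fy'],c['cx'],c['cy'],c['dist_coeffs'],np.round(c['pose'],3).tolist())
s=r.sense();print(s)
E
```

```text
top 424.79419102672654 424.79419102672654 314.0620139044514 204.42256734190602 [-0.10306014  0.          0.          0.          0.        ] [[0.0, -0.988, 0.152, 332.198], [-1.0, -0.002, -0.014, 20.488], [0.014, -0.152, -0.988, 1141.166], [0.0, 0.0, 0.0, 1.0]]
side 365.9673849549101 365.9673849549101 320.0436766358364 203.61436338706912 [-0.01363975  0.          0.          0.          0.        ] [[-0.403, 0.566, -0.719, 1328.94], [0.915, 0.249, -0.317, 374.637], [0.0, -0.786, -0.618, 762.459], [0.0, 0.0, 0.0, 1.0]]
{'time': 0.1, 'joint_pos': array([-8.02932460e+01,  7.51167419e+00,  8.53249068e+01, -3.49359773e-03,
        8.72612670e+01, -4.89315035e+00]), 'qd': array([-0.02112847, -0.12860633, -0.20005102, -0.02602055,  0.01957311,
       -0.00569858]), 'joint_efforts': array([ 1.09931203e-03, -5.70950818e+01, -5.01943910e+01, -1.06724949e-04,
        8.04689247e-03,  2.20507661e-05]), 'tool_pos': array([ 151.15359644, -580.12222369,  230.32212419]), 'tcp_rot': array([-1.79902211e+02, -4.86961541e-03,  1.46000701e+01]), 'ft_force': array([-0.46568121,  0.03439031,  0.25878329]), 'wrist_torque': array([0.03561395, 0.00042978, 0.00489488]), 'grip_force': 0.0, 'finger_gap': 85.26062423138713}
```

View pics/top0.png

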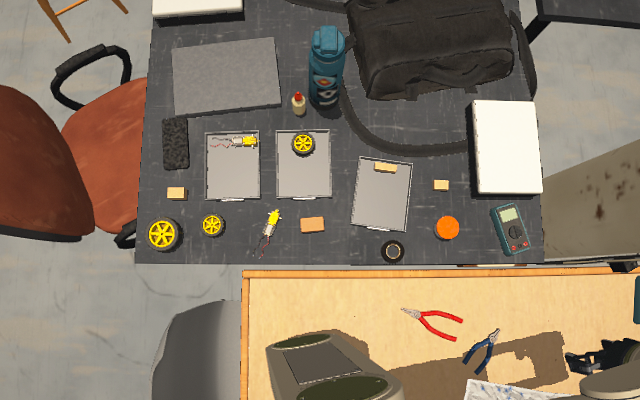

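View pics/side0.png

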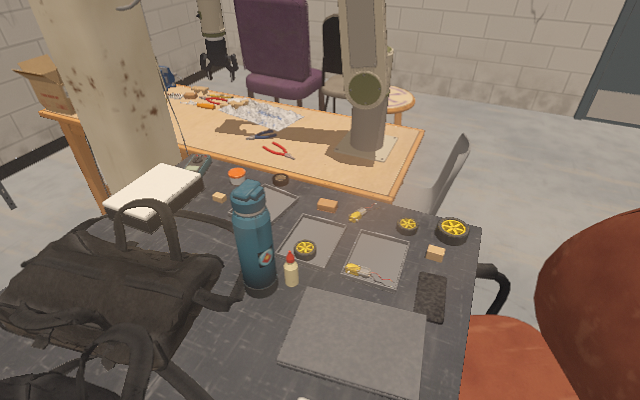

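The top picture shows these lookalikes:
- Wheels: big one at (163,234), smaller one at (212,225), and the specimen at (303,143).
- Motors: loose one at (271,231), specimen at (245,142).
- Wooden blocks: (177,193) and (441,185), specimen at (386,167).
- Sanding block, probably: (312,225).
- Tape roll at (393,251) and tub at (447,228).

The trays are motor (232,165), wheel (303,165) and offcut (381,193). I'll measure sizes and heights next.

```bash
cat > h.py <<'E'
from bench import r
import cv2, numpy as np
def cloud(n,d):
    c=r.camera_params(n); K=np.array([[c['fx'],0,c['cx']],[0,c['fy'],c['cy']],[0,0,1]])
    v,u=np.mgrid[:400,:640]; uv=np.stack([u,v],-1).reshape(-1,1,2).astype(float)
    q=cv2.undistortPoints(uv,K,np.array(c['dist_coeffs'])).reshape(400,640,2)
    P=np.dstack([q*d[...,None],d]); T=np.array(c['pose']); return P@T[:3,:3].T+T[:3,3]
E
python3 - <<'E'
from h import *
p=cv2.imread('pics/top0.png'); d=np.load('pics/top0.npy'); W=cloud('top',d)
boxes=dict(bigw=(140,210,186,256),smallw=(198,210,228,240),motor=(252,204,286,262),san=(298,214,328,236),offL=(165,184,190,203),offR=(431,176,452,194),tape=(378,237,408,266),tub=(433,213,463,243),specw=(290,131,317,157),specm=(232,134,260,149),speco=(372,158,400,176))
for k,(a,b,c,e) in boxes.items():
    w=W[b:e,a:c].reshape(-1,3); z0=np.percentile(w[:,2],5 if 'spec' not in k else 30)
    top=np.percentile(w[:,2],98); q=w[w[:,2]>max(9,0.5*top)]; h=np.median(q[:,2])
    m=cv2.minAreaRect(q[:,:2].astype(np.float32)); print(k,len(q),'tbl %.1f top %.1f med %.1f'%(z0,top,h),np.round(m[0],1),np.round(m[1],1),round(m[2],1),'bb',np.round(q[:,:2].min(0)),np.round(q[:,:2].max(0)))
big=cv2.resize(p[110:270,135:470],None,fx=2.35,fy=2.35,interpolation=cv2.INTER_CUBIC); cv2.imwrite('pics/crop1.png',big)
# ortho rectified map at z=4
c=r.camera_params('top'); X,Y=np.meshgrid(0,0)
ys=np.arange(400,-400,-1.); xs=np.arange(760,330,-1.)
yy,xx=np.meshgrid(ys,xs); T=np.linalg.inv(np.array(c['pose'])); P=np.stack([xx,yy,np.full_like(xx,14.)],-1).reshape(-1,3)
K=np.array([[c['fx'],0,c['cx']],[0,c['fy'],c['cy']],[0,0,1]])
uv,_=cv2.projectPoints(P,cv2.Rodrigues(T[:3,:3])[0],T[:3,3],K,np.array(c['dist_coeffs']))
uv=uv.reshape(*xx.shape,2).astype(np.float32); cv2.imwrite('pics/ortho.png',cv2.remap(p,uv[...,0],uv[...,1],cv2.INTER_CUBIC))
E
```

```text
bigw 835 tbl -3.4 top 39.6 med 34.4 [402.9 233.1] [438.7  91.2] 83.3 bb [332.  20.] [468. 451.]
smallw 400 tbl -3.2 top 28.1 med 23.7 [394.1 164.9] [313.8  63.8] 64.0 bb [332.  20.] [480. 311.]
motor 232 tbl -4.0 top 20.7 med 17.7 [399.  89.] [181.5  60.8] 27.2 bb [332.  20.] [493. 141.]
san 339 tbl -3.3 top 26.9 med 23.1 [403.1   5.1] [137.6  61.5] 6.2 bb [332. -21.] [473.  42.]
offL 221 tbl -3.3 top 32.6 med 29.2 [450.4 206.4] [438.3  45.6] 63.5 bb [332.  20.] [550. 402.]
offR 151 tbl -2.8 top 24.9 med 21.5 [ 461.  -165.9] [ 39.  451.5] 29.7 bb [ 332. -362.] [574.  20.]
tape 297 tbl -4.5 top 21.1 med 17.4 [ 372.2 -104.3] [ 59.3 255.3] 4.7 bb [ 332. -231.] [410.  20.]
tub 449 tbl -2.9 top 45.1 med 41.4 [ 405.1 -175. ] [ 61.1 412.7] 12.0 bb [ 332. -378.] [471.  20.]
specw 386 tbl 6.9 top 33.5 med 28.1 [520.9  35.2] [377.4  60. ] 0.1 bb [332.   5.] [710.  65.]
specm 235 tbl 5.2 top 26.2 med 21.1 [528.5  97.4] [415.2  73.9] 31.5 bb [332.  20.] [700. 232.]
speco 224 tbl 4.3 top 27.5 med 23.0 [499.1 -81.1] [ 70.3 384.4] 48.3 bb [ 332. -228.] [634.  20.]
```

View pics/ortho.png

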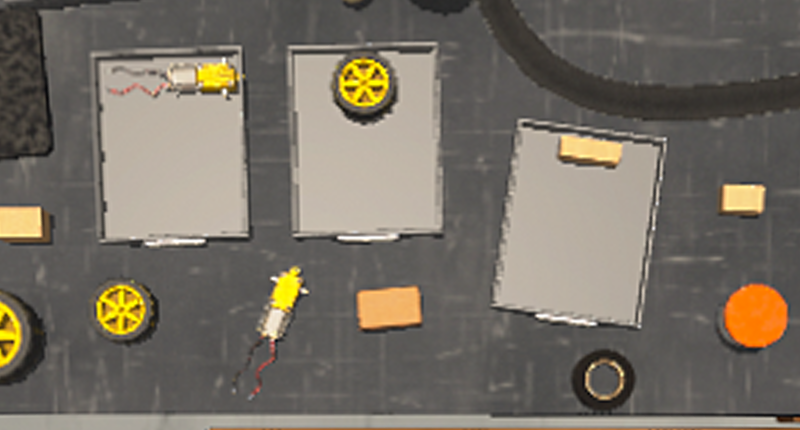

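Smaller wheel (212,225) stands about 26 high against about 37 for the big one. The left block at (177,193) is about 30 high, so it is offcut_large; the right block at (441,185) is about 22, so offcut_small. I'll mask the invalid depths and get exact poses.

```bash
cat >> h.py <<'E'
def uv2w(n,uv,z):
    c=r.camera_params(n); K=np.array([[c['fx'],0,c['cx']],[0,c['fy'],c['cy']],[0,0,1]])
    q=cv2.undistortPoints(np.array(uv,float).reshape(-1,1,2),K,np.array(c['dist_coeffs'])).reshape(-1,2)
    T=np.array(c['pose']); d=np.c_[q,np.ones(len(q))]@T[:3,:3].T; return T[:3,3]+d*((z-T[2,3])/d[:,2])[:,None]
def blob(W,d,x0,x1,y0,y1,z0,z1):
    m=((d>0)&(W[...,0]>x0)&(W[...,0]<x1)&(W[...,1]>y0)&(W[...,1]<y1)&(W[...,2]>z0)&(W[...,2]<z1)).astype(np.uint8)
    n,l,s,_=cv2.connectedComponentsWithStats(m); i=1+np.argmax(s[1:,4]); return W[l==i],np.argwhere(l==i)[:,::-1]
E
python3 - <<'E'
from h import *
p=cv2.imread('pics/top0.png'); d=np.load('pics/top0.npy'); W=cloud('top',d)
B=dict(bigw=(400,500,365,450,18),smallw=(405,500,240,320,13),motor=(405,520,80,150,8),san=(410,500,-40,60,13),offL=(490,590,340,410,15),offR=(510,610,-400,-310,11),tape=(340,430,-250,-150,10),tub=(400,490,-400,-300,21),specw=(630,740,-10,80,14),specm=(650,740,150,250,12),speco=(570,660,-250,-130,13))
for k,b in B.items():
    q,pix=blob(W,d,*b,60); h=np.median(q[:,2])
    # outline on image, at top plane height
    x=uv2w('top',pix,h); m=cv2.minAreaRect(x[:,:2].astype(np.float32))
    print(k,len(q),'med %.1f p95 %.1f'%(h,np.percentile(q[:,2],95)),np.round(m[0],1),np.round(m[1],1),round(m[2],1),'area-side %.1f'%np.sqrt(len(q)*2.5**2))
for n,(u,v) in dict(t1=(232,180),t2=(303,180),t3=(378,200),tbl=(342,190),tbl2=(235,235),tbl3=(430,205)).items(): print(n,np.round(np.median(W[v-4:v+5,u-4:u+5].reshape(-1,3),0),1))
# colour saliency at 0.5mm for the targets at known top height
c=r.camera_params('top');T=np.linalg.inv(np.array(c['pose']));K=np.array([[c['fx'],0,c['cx']],[0,c['fy'],c['cy']],[0,0,1]])
def ortho(x,y,z,s=50):
    g=np.arange(s,-s,-1/3.); xx,yy=np.meshgrid(x+g,y+g,indexing='ij'); P=np.stack([xx,yy,np.full_like(xx,z)],-1).reshape(-1,3)
    uv,_=cv2.projectPoints(P,cv2.Rodrigues(T[:3,:3])[0],T[:3,3],K,np.array(c['dist_coeffs'])); uv=uv.reshape(*xx.shape,2).astype(np.float32)
    o=cv2.remap(p,uv[...,0],uv[...,1],cv2.INTER_CUBIC); n=o.shape[0]
    for i in range(0,n,30): cv2.line(o,(i,0),(i,4),(0,0,255),1); cv2.line(o,(0,i),(4,i),(0,0,255),1)
    cv2.circle(o,(n//2,n//2),2,(255,0,255),-1); return o[:300,:260] if 0 else cv2.resize(o,(266,266))
o=np.vstack([np.hstack([ortho(447,275,26),ortho(458,110,19),ortho(535,375,30)]),np.hstack([ortho(560,-342,22),ortho(450,10,25),ortho(620,-190,20)])])
cv2.imwrite('pics/cands.png',o)
E
```

```text
bigw 616 med 34.0 p95 39.0 [434.  405.6] [89.1 67.7] 88.6 area-side 62.0
smallw 404 med 23.6 p95 27.9 [448.7 276.7] [65.4 63.6] 64.3 area-side 50.2
motor 230 med 17.2 p95 22.2 [454. 121.] [34.6 83.2] 60.1 area-side 37.9
san 336 med 23.0 p95 26.5 [451.6  10.2] [38.5 61.5] 5.4 area-side 45.8
offL 221 med 29.2 p95 32.5 [534.4 375.2] [30.  50.2] 0.1 area-side 37.2
offR 151 med 21.4 p95 24.6 [ 560.  -339.7] [25.  42.8] 0.3 area-side 30.7
tape 294 med 17.4 p95 21.0 [ 380.5 -201.9] [59.2 58.2] 89.7 area-side 42.9
tub 450 med 41.4 p95 44.9 [ 441.1 -345.7] [63.  61.7] 63.3 area-side 53.0
specw 416 med 27.5 p95 32.2 [670.9  35.3] [65.  59.9] 0.2 area-side 51.0
specm 311 med 20.2 p95 25.3 [681.4 201.6] [92.5 59.9] 90.0 area-side 44.1
speco 182 med 23.6 p95 27.3 [ 607.5 -187.3] [61.3 22.9] 83.1 area-side 33.7
t1 [574.1 229.6   3.2]
t2 [574.3  35.1   3.7]
t3 [ 519.6 -169.4    3.6]
tbl [ 5.475e+02 -7.170e+01 -3.000e-01]
tbl2 [ 4.238e+02  2.178e+02 -3.000e-01]
tbl3 [ 5.064e+02 -3.140e+02 -4.000e-01]
```

View pics/cands.png

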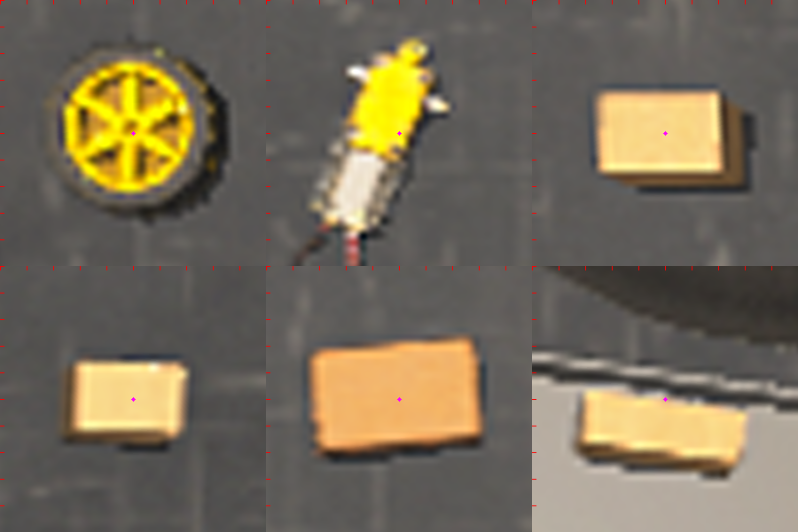

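The crops show:
- **Wheel:** the 65 mm wheel with its hub at (130,127), so world (449,276).
- **Gear motor:** box centre at (390,105), so world (468,113), pointing -22°.
- **offcut_large:** world (535,377).
- **offcut_small:** world (560,-341).
- **Sanding block:** the browner block, which stays.

Sizes and heights match the descriptions. The tray centres (x, y, yaw) come out as:

| Tray | x | y | yaw |
|---|---|---|---|
| wheel | 619 | 34.5 | 1° |
| motor | 616 | 229 | 2° |
| offcut | 537.5 | -179.5 | -7° |

Wheel first.

>>> jog_arm(rows=[[[397,-341,0],[0,0,-2.101]],[[397,-341,0],[0,0,-2.101]],[[397,-341,0],[0,0,-2.101]],[[397,-341,0],[0,0,-2.101]],[[397,-341,0],[0,0,-2.101]],[[397,-341,0],[0,0,-2.101]],[[397,-341,0],[0,0,-2.101]],[[397,-341,0],[0,0,-2.101]],[[397,-341,0],[0,0,-2.101]],[[397,-341,0],[0,0,-2.101]]])

```text
time: 1.1
tool_pos: [436.8, -167.8, 231.2]
tcp_rot: [180.0, 0.0, 100.9]
ft_force: [0.5, -0.5, 0.5]
finger_gap: 84.9
grip_force: 0.0
```

```bash
cat > go.py <<'E'
import sys
from bench import r
import numpy as np
from scipy.spatial.transform import Rotation as R
# usage: go.py x y z yaw -> shift/turn from the pose now, tool straight down
x,y,z,a=map(float,sys.argv[1:]); s=r.sense(); A=R.from_euler('xyz',s['tcp_rot'],degrees=True)
B=R.from_euler('xyz',[180,0,a],degrees=True)
print('t',s['time'],'at',np.round(s['tool_pos'],1),np.round(s['tcp_rot'],1),'gap',round(s['finger_gap'],1),'q',np.round(s['joint_pos']))
print('shift',np.round(A.inv().apply(np.array([x,y,z])-s['tool_pos']),1),'turn',np.round((A.inv()*B).as_rotvec(),3))
E
python3 go.py 449 276.3 100 135
```

```text
t 1.1 at [ 436.8 -167.8  231.2] [180.    0.  100.9] gap 84.9 q [-27. -13. 105.  -0.  88. -38.]
shift [433.8  95.9 131.1] turn [ 0.     0.    -0.595]
```

>>> jog_arm(rows=[[[434,96,80],[0,0,-0.595]],[[434,96,80],[0,0,-0.595]],[[434,96,80],[0,0,-0.595]],[[434,96,80],[0,0,-0.595]],[[434,96,80],[0,0,-0.595]],[[434,96,80],[0,0,-0.595]],[[434,96,80],[0,0,-0.595]],[[434,96,80],[0,0,-0.595]],[[434,96,80],[0,0,-0.595]],[[434,96,80],[0,0,-0.595]]])

```text
time: 2.1
tool_pos: [449.1, 279.0, 149.0]
tcp_rot: [-179.9, -0.1, 134.9]
ft_force: [-0.6, -1.3, -0.0]
finger_gap: 85.7
grip_force: 0.0
```

>>> jog_arm(rows=[[[0,0,0],[0,0,0]],[[0,0,0],[0,0,0]],[[0,0,0],[0,0,0]]])

```text
time: 2.4
tool_pos: [451.6, 273.2, 151.7]
tcp_rot: [180.0, 0.0, 134.5]
ft_force: [0.1, -0.4, 0.9]
finger_gap: 85.6
grip_force: 0.0
```

```bash
python3 go.py 449 276.3 0 135
```

```text
t 2.4 at [451.6 273.2 151.7] [180.    0.  134.5] gap 85.6 q [ 26.  -1. 102.  -0.  78. -19.]
shift [  4.1   0.2 151.7] turn [ 0.     0.    -0.008]
```

>>> jog_arm(rows=[[[4,0,50],[0,0,0]],[[4,0,90],[0,0,0]],[[4,0,120],[0,0,0]],[[4,0,140],[0,0,0]],[[4,0,150],[0,0,0]],[[4,0,150],[0,0,0]],[[4,0,150],[0,0,0]]])

```text
time: 3.1
tool_pos: [449.4, 277.2, 2.6]
tcp_rot: [179.9, 0.0, 134.6]
ft_force: [0.1, -0.5, 0.3]
finger_gap: 85.4
grip_force: 0.0
```

>>> jog_arm(rows=[[[0,0,0],[0,0,0]],[[0,0,0],[0,0,0]],[[0,0,0],[0,0,0]],[[0,0,0],[0,0,0]],[[0,0,0],[0,0,0]],[[0,0,0],[0,0,0]]], grip=50, force=30)

```text
time: 3.7
tool_pos: [449.6, 277.8, 3.3]
tcp_rot: [179.9, 0.1, 134.6]
ft_force: [-1.8, -2.2, 8.6]
finger_gap: 62.1
grip_force: 31.8
```

>>> jog_arm(rows=[[[0,0,-15],[0,0,0]],[[0,0,-50],[0,0,0]],[[0,0,-85],[0,0,0]],[[0,0,-100],[0,0,0]],[[0,0,-100],[0,0,0]],[[0,0,-100],[0,0,0]]])

```text
time: 4.3
tool_pos: [448.1, 277.3, 100.9]
tcp_rot: [180.0, 0.0, 134.6]
ft_force: [-0.0, -0.4, -1.2]
finger_gap: 61.9
grip_force: 33.6
```

```bash
python3 go.py 583.5 34 103 134.6
```

```text
t 4.3 at [448.1 277.3 100.9] [180.    0.  134.6] gap 61.9 q [ 26.   2. 105.   0.  73. -18.]
shift [-268.2  -74.6   -2.1] turn [0.    0.    0.001]
```

>>> jog_arm(rows=[[[-40,-11,0],[0,0,0]],[[-80,-22,0],[0,0,0]],[[-120,-33,0],[0,0,0]],[[-160,-44,0],[0,0,0]],[[-200,-56,0],[0,0,0]],[[-235,-65,0],[0,0,0]],[[-257,-71,0],[0,0,0]],[[-267,-74,0],[0,0,0]],[[-267,-74,0],[0,0,0]],[[-267,-74,0],[0,0,0]]])

```text
time: 5.3
tool_pos: [582.1, 36.2, 100.0]
tcp_rot: [-179.9, -0.1, 134.6]
ft_force: [-0.6, 0.8, -0.6]
finger_gap: 62.3
grip_force: 33.6
```

>>> jog_arm(rows=[[[0,0,0],[0,0,0]],[[0,0,0],[0,0,0]]])

```text
time: 5.5
tool_pos: [582.8, 36.5, 101.2]
tcp_rot: [-180.0, -0.0, 134.7]
ft_force: [0.4, -0.1, -0.7]
finger_gap: 61.8
grip_force: 33.6
```

```bash
python3 go.py 583.5 34 7 134.6
python3 - <<'E'
from h import *
p,d=r.snapshot('top'); cv2.imwrite('pics/w1.png',cv2.resize(p[100:270,150:450],None,fx=2,fy=2))
E
```

```text
t 5.5 at [582.8  36.5 101.2] [-180.    -0.   134.7] gap 61.8 q [ -1.  11.  96.   0.  74. -46.]
shift [-2.3 -1.3 94.2] turn [-0.    -0.     0.002]
```

View pics/w1.png

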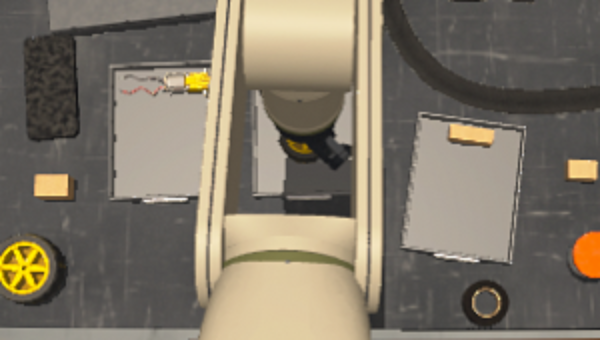

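The wheel has left its spot and is held under the arm near (300,145), over the wheel tray. Lowering it.

>>> jog_arm(rows=[[[-2,-1,35],[0,0,0]],[[-2,-1,65],[0,0,0]],[[-2,-1,82],[0,0,0]],[[-2,-1,90],[0,0,0]],[[-2,-1,95],[0,0,0]],[[-2,-1,95],[0,0,0]],[[-2,-1,95],[0,0,0]],[[-2,-1,95],[0,0,0]]])

```text
time: 6.35
tool_pos: [584.8, 33.4, 7.3]
tcp_rot: [179.9, 0.1, 134.6]
ft_force: [0.5, 0.9, 1.8]
finger_gap: 61.7
grip_force: 34.3
```

>>> jog_arm(rows=[[[0,0,0],[0,0,0]],[[0,0,0],[0,0,0]],[[0,0,0],[0,0,0]],[[0,0,-30],[0,0,0]],[[0,0,-70],[0,0,0]],[[0,0,-110],[0,0,0]],[[0,0,-130],[0,0,0]],[[0,0,-130],[0,0,0]],[[0,0,-130],[0,0,0]]], grip=80)

```text
time: 7.25
tool_pos: [584.1, 33.2, 136.4]
tcp_rot: [180.0, 0.0, 134.6]
ft_force: [-0.7, -0.4, -0.8]
finger_gap: 79.9
grip_force: 0.0
```

```bash
python3 go.py 467.5 114 130 157.7
```

```text
t 7.25 at [584.1  33.2 136.4] [180.    0.  134.6] gap 79.9 q [ -2.   9.  94.  -0.  77. -46.]
shift [139.5 -26.2   6.3] turn [ 0.     0.001 -0.403]
```

>>> jog_arm(rows=[[[30,-6,0],[0,0,-0.1]],[[65,-12,0],[0,0,-0.2]],[[100,-19,0],[0,0,-0.3]],[[130,-24,0],[0,0,-0.38]],[[139,-26,0],[0,0,-0.403]],[[139,-26,0],[0,0,-0.403]],[[139,-26,0],[0,0,-0.403]],[[139,-26,0],[0,0,-0.403]]], grip=55)

```text
time: 8.05
tool_pos: [468.5, 113.2, 136.0]
tcp_rot: [-180.0, -0.0, 157.6]
ft_force: [0.5, -0.1, 0.2]
finger_gap: 54.7
grip_force: 0.0
```

```bash
python3 go.py 467.5 114 0 157.7
python3 - <<'E'
from h import *
p=cv2.imread('pics/top0.png'); h=cv2.cvtColor(p,cv2.COLOR_BGR2HSV)
m=np.zeros((400,640),bool); m[200:245,255:290]=True
y=m&(h[...,1]>150)&(h[...,0]>20)&(h[...,0]<35)&(h[...,2]>120)
x=uv2w('top',np.argwhere(y)[:,::-1],18)[:,:2]; c=x.mean(0); w,v=np.linalg.eigh(np.cov((x-c).T)); a=v[:,1]*np.sign(v[0,1])
print(len(x),c,np.degrees(np.arctan2(a[1],a[0])),np.sqrt(w*12)); t=(x-c)@v; print(t.min(0),t.max(0))
w=cloud('top',np.load('pics/top0.npy')); q=w[203:250,255:290].reshape(-1,3); q=q[(q[:,2]>11)&(q[:,2]<40)][:,:2]; c=q.mean(0); e,v=np.linalg.eigh(np.cov((q-c).T)); print(len(q),c,np.degrees(np.arctan(v[1,1]/v[0,1])),np.sqrt(e*12))
E
```

```text
t 8.05 at [468.5 113.2 136. ] [-180.    -0.   157.6] gap 54.7 q [  7.  -7. 110.  -0.  77. -60.]
shift [  1.2   0.4 136. ] turn [-0.    -0.    -0.001]
107 [469.82116257 113.49903732] -23.240694016555743 [20.27451077 37.83074878]
[-11.10174699 -24.25522221] [10.89066825 19.57532972]
217 [456.14537242 117.56297464] -21.623017394053914 [23.72492658 67.41667906]
```

>>> jog_arm(rows=[[[0,0,45],[0,0,0]],[[0,0,85],[0,0,0]],[[0,0,110],[0,0,0]],[[0,0,125],[0,0,0]],[[0,0,132],[0,0,0]],[[0,0,132],[0,0,0]],[[0,0,132],[0,0,0]]])

```text
time: 8.75
tool_pos: [468.8, 113.7, 5.1]
tcp_rot: [180.0, 0.1, 157.7]
ft_force: [-0.6, 0.0, -0.6]
finger_gap: 55.1
grip_force: 0.0
```

>>> jog_arm(rows=[[[0,0,0],[0,0,0]],[[0,0,0],[0,0,0]],[[0,0,0],[0,0,0]],[[0,0,0],[0,0,0]],[[0,0,0],[0,0,0]],[[0,0,0],[0,0,0]]], grip=10)

```text
time: 9.35
tool_pos: [468.9, 114.0, 5.5]
tcp_rot: [179.9, 0.1, 157.7]
ft_force: [-1.5, 0.3, 6.4]
finger_gap: 21.5
grip_force: 30.0
```

>>> jog_arm(rows=[[[0,0,-15],[0,0,0]],[[0,0,-50],[0,0,0]],[[0,0,-85],[0,0,0]],[[0,0,-100],[0,0,0]],[[0,0,-100],[0,0,0]],[[0,0,-100],[0,0,0]]])

```text
time: 9.95
tool_pos: [467.6, 113.9, 103.9]
tcp_rot: [180.0, 0.0, 157.7]
ft_force: [0.4, -0.8, -0.7]
finger_gap: 21.6
grip_force: 29.3
```

```bash
python3 go.py 620.8 196 104 132.1
```

```text
t 9.95 at [467.6 113.9 103.9] [180.    0.  157.7] gap 21.6 q [  8.  -5. 112.  -0.  73. -60.]
shift [-1.106e+02  1.340e+02 -1.000e-01] turn [0.    0.    0.447]
```

>>> jog_arm(rows=[[[-20,24,0],[0,0,0.08]],[[-44,53,0],[0,0,0.18]],[[-68,82,0],[0,0,0.28]],[[-92,111,0],[0,0,0.37]],[[-106,128,0],[0,0,0.43]],[[-110,134,0],[0,0,0.447]],[[-110,134,0],[0,0,0.447]],[[-110,134,0],[0,0,0.447]],[[-110,134,0],[0,0,0.447]]])

```text
time: 10.85
tool_pos: [619.2, 195.5, 103.8]
tcp_rot: [-179.9, -0.0, 132.1]
ft_force: [0.5, 0.6, 0.6]
finger_gap: 21.2
grip_force: 29.4
```

>>> jog_arm(rows=[[[0,0,35],[0,0,0]],[[0,0,65],[0,0,0]],[[0,0,82],[0,0,0]],[[0,0,90],[0,0,0]],[[0,0,95],[0,0,0]],[[0,0,95],[0,0,0]],[[0,0,95],[0,0,0]],[[0,0,95],[0,0,0]]])

```text
time: 11.65
tool_pos: [621.4, 196.4, 10.6]
tcp_rot: [179.9, 0.1, 132.1]
ft_force: [-0.6, -0.8, -0.7]
finger_gap: 21.5
grip_force: 29.4
```

>>> jog_arm(rows=[[[0,0,0],[0,0,0]],[[0,0,0],[0,0,0]],[[0,0,0],[0,0,0]],[[0,0,-30],[0,0,0]],[[0,0,-70],[0,0,0]],[[0,0,-110],[0,0,0]],[[0,0,-130],[0,0,0]],[[0,0,-130],[0,0,0]],[[0,0,-130],[0,0,0]]], grip=34)

```text
time: 12.55
tool_pos: [620.6, 196.2, 139.5]
tcp_rot: [180.0, 0.0, 132.1]
ft_force: [-0.4, 0.2, -0.7]
finger_gap: 34.2
grip_force: 0.0
```

```bash
python3 go.py 535 377 130 90
```

```text
t 12.55 at [620.6 196.2 139.5] [180.    0.  132.1] gap 34.2 q [ 13.  18.  82.   0.  79. -29.]
shift [191.5  57.7   9.5] turn [0.001 0.    0.735]
```

>>> jog_arm(rows=[[[30,9,0],[0,0,0.1]],[[70,21,0],[0,0,0.24]],[[110,33,0],[0,0,0.38]],[[150,45,0],[0,0,0.52]],[[180,54,0],[0,0,0.66]],[[191,58,0],[0,0,0.735]],[[191,58,0],[0,0,0.735]],[[191,58,0],[0,0,0.735]],[[191,58,0],[0,0,0.735]]], grip=60)

```text
time: 13.45
tool_pos: [535.4, 375.4, 138.2]
tcp_rot: [-179.9, 0.1, 90.0]
ft_force: [-0.4, 0.4, -0.9]
finger_gap: 60.2
grip_force: 0.0
```

```bash
python3 go.py 535 377 6 90
python3 - <<'E'
from h import *
p,d=r.snapshot('top'); cv2.imwrite('pics/w2.png',cv2.resize(p[110:250,150:350],None,fx=3,fy=3,interpolation=cv2.INTER_CUBIC))
E
```

```text
t 13.45 at [535.4 375.4 138.2] [-1.799e+02  1.000e-01  9.000e+01] gap 60.2 q [31. 19. 82. -0. 79. 31.]
shift [  1.7  -0.3 132.2] turn [-0.001  0.001  0.001]
```

View pics/w2.png

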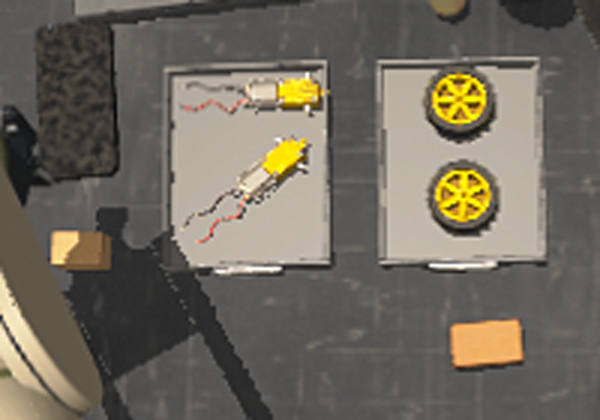

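The wheel (465,195) lies flat in the wheel tray and the motor (270,170) lies flat in the motor tray, both clear of the specimens. The large offcut is at (80,250). Taking it now.

>>> jog_arm(rows=[[[2,0,45],[0,0,0]],[[2,0,85],[0,0,0]],[[2,0,110],[0,0,0]],[[2,0,125],[0,0,0]],[[2,0,132],[0,0,0]],[[2,0,132],[0,0,0]],[[2,0,132],[0,0,0]]])

```text
time: 14.2
tool_pos: [536.7, 379.3, 9.1]
tcp_rot: [179.9, -0.1, 90.0]
ft_force: [0.2, 0.6, 0.2]
finger_gap: 59.8
grip_force: 0.0
```

>>> jog_arm(rows=[[[0,0,0],[0,0,0]],[[0,0,0],[0,0,0]],[[0,0,0],[0,0,0]],[[0,0,0],[0,0,0]],[[0,0,0],[0,0,0]],[[0,0,0],[0,0,0]]], grip=15)

```text
time: 14.8
tool_pos: [536.4, 379.4, 9.0]
tcp_rot: [179.9, -0.1, 90.0]
ft_force: [-0.3, -0.4, 6.5]
finger_gap: 29.6
grip_force: 31.3
```

>>> jog_arm(rows=[[[0,0,-15],[0,0,0]],[[0,0,-50],[0,0,0]],[[0,0,-85],[0,0,0]],[[0,0,-100],[0,0,0]],[[0,0,-100],[0,0,0]],[[0,0,-100],[0,0,0]]])

```text
time: 15.4
tool_pos: [535.0, 378.5, 106.6]
tcp_rot: [-180.0, 0.0, 90.0]
ft_force: [0.2, -0.3, -0.7]
finger_gap: 29.1
grip_force: 30.5
```

```bash
python3 go.py 493 -174 104 83
```

```text
t 15.4 at [535.  378.5 106.6] [-180.    0.   90.] gap 29.1 q [31. 21. 83.  0. 76. 31.]
shift [-552.5  -42.     2.8] turn [-0.001  0.     0.122]
```

>>> jog_arm(rows=[[[-25,-2,0],[0,0,0.01]],[[-65,-5,0],[0,0,0.02]],[[-110,-8,0],[0,0,0.03]],[[-155,-12,0],[0,0,0.04]],[[-200,-15,0],[0,0,0.05]],[[-245,-18,0],[0,0,0.06]],[[-290,-22,0],[0,0,0.07]],[[-335,-25,0],[0,0,0.08]],[[-380,-29,0],[0,0,0.09]],[[-425,-32,0],[0,0,0.1]]])

```text
time: 16.4
tool_pos: [501.0, -47.6, 104.7]
tcp_rot: [-179.8, -0.0, 84.3]
ft_force: [0.3, 1.0, -0.5]
finger_gap: 29.3
grip_force: 30.5
```

>>> jog_arm(rows=[[[-45,-4,0],[0,0,0.01]],[[-85,-7,0],[0,0,0.02]],[[-110,-9,0],[0,0,0.022]],[[-123,-10,0],[0,0,0.022]],[[-127,-10,0],[0,0,0.022]],[[-127,-10,0],[0,0,0.022]],[[-127,-10,0],[0,0,0.022]],[[-127,-10,0],[0,0,0.022]]])

```text
time: 17.2
tool_pos: [480.9, -170.4, 107.1]
tcp_rot: [-180.0, -0.0, 83.1]
ft_force: [-0.1, 0.3, -0.6]
finger_gap: 29.6
grip_force: 30.5
```

```bash
python3 go.py 493 -174 12 83
```

```text
t 17.2 at [ 480.9 -170.4  107.1] [-180.    -0.    83.1] gap 29.6 q [-25.  -1. 107.   0.  74. -18.]
shift [-2.2 12.5 95.1] turn [-0.    -0.     0.002]
```

>>> jog_arm(rows=[[[-2,12,5],[0,0,0]],[[-2,12,30],[0,0,0]],[[-2,12,65],[0,0,0]],[[-2,12,82],[0,0,0]],[[-2,12,90],[0,0,0]],[[-2,12,95],[0,0,0]],[[-2,12,95],[0,0,0]],[[-2,12,95],[0,0,0]],[[-2,12,95],[0,0,0]]])

```text
time: 18.1
tool_pos: [493.3, -175.2, 13.3]
tcp_rot: [179.9, 0.0, 83.0]
ft_force: [0.3, 1.0, 0.1]
finger_gap: 29.6
grip_force: 30.5
```

>>> jog_arm(rows=[[[0,0,0],[0,0,0]],[[0,0,0],[0,0,0]],[[0,0,0],[0,0,0]],[[0,0,-30],[0,0,0]],[[0,0,-70],[0,0,0]],[[0,0,-110],[0,0,0]],[[0,0,-130],[0,0,0]],[[0,0,-130],[0,0,0]],[[0,0,-130],[0,0,0]]], grip=42)

```text
time: 19.0
tool_pos: [492.5, -175.2, 142.4]
tcp_rot: [180.0, 0.0, 83.0]
ft_force: [-0.5, 0.7, -0.5]
finger_gap: 42.0
grip_force: 0.0
```

```bash
python3 go.py 560 -341 130 89
```

```text
t 19.0 at [ 492.5 -175.2  142.4] [180.   0.  83.] gap 42.0 q [-25.  -1. 104.   0.  77. -18.]
shift [-156.4   87.2   12.5] turn [ 0.001  0.    -0.105]
```

>>> jog_arm(rows=[[[-25,14,0],[0,0,-0.02]],[[-60,33,0],[0,0,-0.04]],[[-95,53,0],[0,0,-0.06]],[[-130,72,0],[0,0,-0.09]],[[-150,84,0],[0,0,-0.105]],[[-156,87,0],[0,0,-0.105]],[[-156,87,0],[0,0,-0.105]],[[-156,87,0],[0,0,-0.105]],[[-156,87,0],[0,0,-0.105]]], grip=55)

```text
time: 19.9
tool_pos: [559.4, -339.0, 141.9]
tcp_rot: [-180.0, -0.0, 89.1]
ft_force: [-1.3, 0.4, -0.5]
finger_gap: 55.2
grip_force: 0.0
```

```bash
python3 go.py 560 -341 4 89
```

```text
t 19.9 at [ 559.4 -339.   141.9] [-180.    -0.    89.1] gap 55.2 q [-36.  19.  82.   0.  80. -35.]
shift [ -2.1   0.7 137.9] turn [-0.001 -0.001  0.001]
```

>>> jog_arm(rows=[[[-2,0,45],[0,0,0]],[[-2,0,85],[0,0,0]],[[-2,0,112],[0,0,0]],[[-2,0,130],[0,0,0]],[[-2,0,137],[0,0,0]],[[-2,0,137],[0,0,0]],[[-2,0,137],[0,0,0]]])

```text
time: 20.6
tool_pos: [560.9, -343.2, 7.3]
tcp_rot: [179.9, 0.1, 89.0]
ft_force: [0.3, 0.2, -0.9]
finger_gap: 55.1
grip_force: 0.0
```

>>> jog_arm(rows=[[[0,0,0],[0,0,0]],[[0,0,0],[0,0,0]],[[0,0,0],[0,0,0]],[[0,0,0],[0,0,0]],[[0,0,0],[0,0,0]],[[0,0,0],[0,0,0]]], grip=12)

```text
time: 21.2
tool_pos: [560.9, -343.3, 7.2]
tcp_rot: [179.9, 0.1, 89.0]
ft_force: [-0.5, 1.1, 7.0]
finger_gap: 25.4
grip_force: 29.7
```

>>> jog_arm(rows=[[[0,0,-15],[0,0,0]],[[0,0,-50],[0,0,0]],[[0,0,-85],[0,0,0]],[[0,0,-100],[0,0,0]],[[0,0,-100],[0,0,0]],[[0,0,-100],[0,0,0]]])

```text
time: 21.8
tool_pos: [559.4, -342.3, 104.6]
tcp_rot: [-180.0, -0.0, 89.0]
ft_force: [-0.6, 1.4, -1.2]
finger_gap: 25.6
grip_force: 29.1
```

```bash
python3 go.py 555.4 -181.7 104 82
```

```text
t 21.8 at [ 559.4 -342.3  104.6] [-180.   -0.   89.] gap 25.6 q [-36.  21.  83.  -0.  76. -35.]
shift [160.5  -6.7   0.7] turn [-0.001 -0.     0.123]
```

>>> jog_arm(rows=[[[25,-1,0],[0,0,0.02]],[[60,-2,0],[0,0,0.05]],[[95,-4,0],[0,0,0.08]],[[130,-5,0],[0,0,0.1]],[[152,-6,0],[0,0,0.12]],[[160,-7,0],[0,0,0.123]],[[160,-7,0],[0,0,0.123]],[[160,-7,0],[0,0,0.123]],[[160,-7,0],[0,0,0.123]],[[160,-7,0],[0,0,0.123]]])

```text
time: 22.8
tool_pos: [555.4, -183.5, 105.1]
tcp_rot: [-180.0, 0.0, 81.9]
ft_force: [0.1, 0.2, 0.0]
finger_gap: 25.5
grip_force: 29.1
```

```bash
python3 go.py 555.4 -181.7 10 82
```

```text
t 22.8 at [ 555.4 -183.5  105.1] [-180.     0.    81.9] gap 25.5 q [-23.  11.  95.  -0.  74. -15.]
shift [ 1.8 -0.2 95.1] turn [-0.     0.    -0.002]
```

>>> jog_arm(rows=[[[2,0,35],[0,0,0]],[[2,0,65],[0,0,0]],[[2,0,82],[0,0,0]],[[2,0,90],[0,0,0]],[[2,0,95],[0,0,0]],[[2,0,95],[0,0,0]],[[2,0,95],[0,0,0]],[[2,0,95],[0,0,0]]])

```text
time: 23.6
tool_pos: [556.4, -180.9, 11.2]
tcp_rot: [179.9, 0.0, 82.0]
ft_force: [-0.0, -0.1, -0.8]
finger_gap: 25.1
grip_force: 29.9
```

>>> jog_arm(rows=[[[0,0,0],[0,0,0]],[[0,0,0],[0,0,0]],[[0,0,0],[0,0,0]],[[0,0,-30],[0,0,0]],[[0,0,-70],[0,0,0]],[[0,0,-110],[0,0,0]],[[0,0,-130],[0,0,0]],[[0,0,-130],[0,0,0]],[[0,0,-130],[0,0,0]]], grip=36)

```text
time: 24.5
tool_pos: [555.9, -180.5, 140.5]
tcp_rot: [180.0, 0.0, 82.0]
ft_force: [-0.6, 0.4, -0.4]
finger_gap: 36.0
grip_force: 0.0
```

>>> jog_arm(rows=[[[-40,0,-20],[0,0,0]],[[-80,0,-40],[0,0,0]],[[-120,0,-60],[0,0,0]],[[-160,0,-80],[0,0,0]],[[-200,0,-100],[0,0,0]],[[-240,0,-100],[0,0,0]],[[-270,0,-100],[0,0,0]],[[-290,0,-100],[0,0,0]],[[-290,0,-100],[0,0,0]],[[-290,0,-100],[0,0,0]]])

```text
time: 25.5
tool_pos: [514.6, -467.0, 237.7]
tcp_rot: [-179.8, -0.2, 81.9]
ft_force: [0.0, 0.7, -0.3]
finger_gap: 36.3
grip_force: 0.0
```

Run:
```python
from h import *
p,d=r.snapshot('top'); cv2.imwrite('pics/w3.png',cv2.resize(p[110:270,135:470],None,fx=2.35,fy=2.35,interpolation=cv2.INTER_CUBIC)); W=cloud('top',d)
for k,b in dict(wheel=(540,620,0,75,14),motor=(560,650,170,250,10),large=(465,520,-215,-135,12),small=(532,585,-215,-150,12),san=(410,500,-40,60,13),tape=(340,430,-250,-150,10),tub=(400,490,-400,-300,21)).items():
    q,pix=blob(W,d,*b,60); h=np.median(q[:,2]); m=cv2.minAreaRect(uv2w('top',pix,h)[:,:2].astype(np.float32)); print(k,len(q),round(h,1),np.round(m[0],1),np.round(m[1],1),round(m[2],1))
```

```text
wheel 413 27.4 [583.2  30.8] [63.5 63.3] 44.7
motor 235 21.4 [612.5 206.5] [36.9 78.3] 30.3
large 221 33.5 [ 491.4 -174.9] [47.9 32.9] 83.0
small 160 25.0 [ 555.8 -176.2] [41.8 28.2] 83.8
san 338 23.4 [451.5  10.2] [38.8 61.5] 5.4
tape 298 17.3 [ 380.5 -201.8] [59.  58.4] 88.9
tub 451 41.5 [ 441.1 -345.5] [63.2 61.7] 63.3
```

View pics/w3.png

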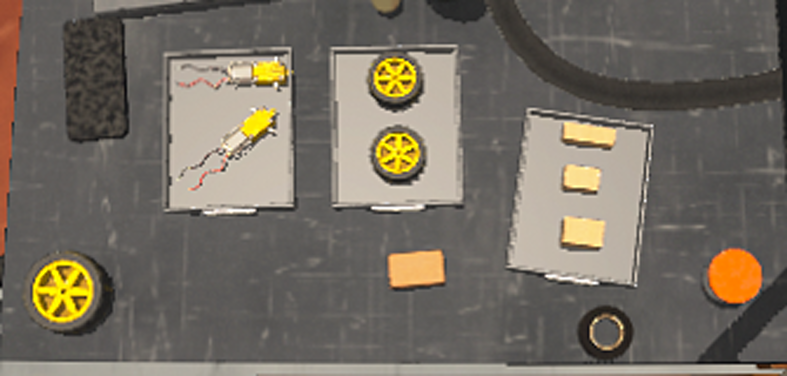

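The picture shows the wheel (398,153), the motor (250,133) and both offcuts (580,178) and (582,232) lying flat in their trays, each 4 mm higher than before. The sanding block, tape and tub haven't moved.

```bash
python3 -c "
from bench import r
print(r.hand_in())"
```

```text
the job is handed in; nothing more can be done
None
```

The job is handed in at about 25.5 s: the wheel, the gear motor and both pine offcuts lie flat in their matching trays, and the sanding block, tape roll and screw tub are where they were.

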